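Let the copper valve core out of the gated chute

ROBOT

A 6-joint arm with a two-finger parallel gripper is mounted at the origin on the work surface. World frame = base frame: x ahead of the robot, y to its left, z up, the work surface at z = 0. Lengths are in m, angles in rad, forces in N, time in s.
With the tool pointing down it reaches from about 0.275 to 0.825 m from the base axis. Payload 4.9 kg.
Tool frame: the origin (TCP) lies midway between the tips of the shut fingers; the grasp point (between the pads) lies 19 mm behind it (grip_point_offset is the distance from the TCP to the grasp point, in m); z points along the fingers, y is the line along which they close (so a half turn about z gives the same grasp; the last joint's range is limited). The gripper opens to 85 mm and grips with 20 to 120 N. Pads are 22 mm wide; open, the fingers measure 114 mm over their backs; the gripper's body (76 mm by 85 mm) begins 54 mm behind the grasp point. The pads swing forward as they close: fully open they stand 13 mm farther back than shut.
Start: joints at [-1.298, 0.326, -0.193, 1.052, 0, 1.437], TCP at [0.218, -0.505, 0.231] pointing down, gripper open.
Joint ranges: [-2.65, 2.65], [-0.97, 1.79], [-1.3, 1.35], [-1.93, 2.1], [-1.47, 1.37], [-3.14, 3.14]. Speed limits (rad/s): [2.57, 2.57, 3.14, 3.14, 3.14, 3.14].

INTERFACE

Orientations are given as a rotation vector (axis times angle).
In Python, from cell import * gives the robot as it stands. Calls block until the motion is done:
- movep(position, orientation): joint-space move of the TCP to a pose.
- move_l(position, velocity=0.15, rot=None, until_force=None): straight line of the TCP; rot=None keeps the orientation; velocity is the mean speed in m/s. With until_force (N) it stops when the force on the tool has changed by that much, and returns True; else False.
- set_joints(angles): joint-space move.
- let_go() and grab(newtons=None): open the fingers fully, or close them until they stop; newtons is the grip in N (None keeps the last).
- sleep(seconds).
- ik(position, orientation): joint angles nearest the present ones, or None.
- get_state(): the state.
- grab_frame(name): name is "scene" or "top" or "wrist"; returns a dict with "img" (420x560x3 uint8, red, green, blue), "fx", "fy", "cx", "cy" (pixels), "cam_to_world" (4x4, takes a point from camera to world coordinates); the wrist camera has in their place "T_tool_cam" (4x4, takes a point from camera to tool coordinates, whose origin is the TCP and whose axes are the flange's). Camera axes: x right, y down, z forward; pixel columns grow to the right and rows downward; lengths in m; the calibration is good to about 2 mm. A picture is of the moment at which its call begins: read the wrist's pose just before it. There is no depth.
A pose or a line that the arm cannot do raises MotionError and nothing moves.
- sign_off(): hands the job in; it is judged then, once.
Trained networks look in the newest picture that a camera, given by its name, has taken for a name from the list of things; names that differ only in an ending like _2 or _b are one class to them, and where a whole thing is asked for, a point or a joint stands for the part that bears it (a point fixed in the world has none). Each returns a list of dicts, best first, with "score" (0 to 1); they miss things now and then, are a little off and sometimes report something else, mostly with a low value. They report only what shows in the picture. A call takes as long as a camera call.
- spot_in(camera, name): "centre" ([column, row] in pixels, amid what is visible of it).
- silhouettes(camera, name): "mask" (420x560 bool, what is visible of it) and "centre" ([column, row] in pixels, amid what is visible of it).
- tip_of(camera, name): "centre" ([column, row] in pixels: a listed point, or the origin of a listed thing).
The state is a dict: "clock": time; "q": joint angles; "joint_velocities": joint speeds; "tau": joint torques, N m; "position": TCP position; "eef_rot": TCP orientation; "contact_force": force on the tool from outside, world axes, zero at the start; "wrist_torque": the same for the moment, N m; "finger_gap": opening from 0.0 (shut) to 1.0 (fully open); "grasp_force": force on a finger pad.
Only numpy, scipy, OpenCV 4.12 (cv2) and the standard library are available. Lean on these libraries where they do the work, as an engineer would, in place of code of your own. Each camera call takes 0.05 s, during which the arm holds its last target. There are 200 camera calls.

TASK

The chute on the counter has two lanes, each with a valve core waiting behind a green gate on a rocking lever. With the fingertips, press down the red pad of the lever that gates the copper core and keep it down until that core has rolled into the pocket at the foot of its lane; then let the lever rock back so the gate is shut again. Do not touch either core with the gripper, leave the nickel (silver) core waiting behind its gate, and leave the other things on the counter where they are.

Things in the scene. Friction and masses are not known exactly. Their poses are not given: they have to be found in the camera images.
- dispenser: fixed two-lane chute, blue on grey 230 x 270 mm base. Origin: centre of the underside, on the counter; z up, x downhill (towards the robot), y left of that. Lanes 46 mm wide at y = +32 (left) and -32 mm (right), slope 14 deg; upper end (x = -104) is 66 mm high. Gates at x = 0. Pockets at the foot: x = 45 to 99 mm, floor 10 mm, walls 40 mm above the counter. Green gates: 30 mm wide, 4 mm thick.
- pad_left (a point): centre of the top of the left lever's red press pad (36 mm along chute x, 40 mm along chute y, 8 mm thick); gate shut, it is at x = 6, y = 177, z = 87 mm in the chute's frame. The lever rocks on a pin along chute x at y = 97, z = 75 mm: pressed, the pad drops about 40 mm, tilting outward; only the counter lies below it. This lever carries the left lane's gate.
- pad_right (a point): the same for the right lever: x = 6, y = -177, z = 87 mm in the chute's frame with the gate shut, pin at y = -97, z = 75 mm. The right lever carries the right lane's gate.
- lever_left (a joint): rocking angle of the left lever, rad: 0 gate shut, 0.52 pad fully down at its stop and gate wide open (the core can pass from about 0.37). A spring brings it back to 0 when released; at the pad it takes about 1.5 N to start and 3 to 5 N to hold fully down.
- lever_right (a joint): the same for the right lever.
- copper_core: copper valve core: loose roller 20 mm in diameter, 34 mm long, with 8 mm pins at both ends (42 mm overall), about 60 g, black seal ring. Origin at its centre; y along its axis, across the lane. It starts against the gate of the left or the right lane; the gate lifted, it rolls into the pocket in about half a second.
- nickel_core: nickel valve core, silver, same shape and sizes, resting against the gate of the other lane.
- gauge: round nickel pressure gauge lying face up near the left pad, 64 mm across, 28 mm high, with a brass stub 30 mm long; origin at the centre of its underside. Bystander.
- valve_stem: brass valve stem standing near the right pad, 30 mm foot, 45 mm tall; origin at the centre of its underside. Bystander.
- bead_pad: black plastic bead breaker pad, 120 x 80 x 26 mm, left side of the counter; origin at the centre of its underside. Bystander.
- cap_jar: clear jar with blue lid, 60 mm across, 80 mm tall, right side; origin at the centre of its underside. Bystander.
- core_driver: screwdriver with a red handle lying on the right side of the counter; origin on its underside. Bystander.
- paste_tin: green tin, 70 mm across, 60 mm tall, left side; origin at the centre of its underside. Bystander.

How it is judged:
On the way, in this order (a step that is already met when the one before it is completed fails the run):
1. a lever is being pressed down and its gate lifts (value of joint any of lever_left, lever_right above 0.12 rad).
2. the copper core lies in its pocket while the lever is still held down (x of copper_core in the frame of dispenser between 0.05 and 0.098 m and z of copper_core in the frame of dispenser below 0.032 m and y of copper_core in the frame of dispenser between -0.058 and 0.058 m and value of joint any of lever_left, lever_right above 0.15 rad), for 0.1 s.
At the end, for the whole second after the job is handed in: The copper core lies still (under 20 mm/s) in the pocket at the foot of its lane, both levers are back within 0.05 rad of shut, and the nickel core is within 12 mm of where it started (x of copper_core in the frame of dispenser between 0.05 and 0.098 m and z of copper_core in the frame of dispenser below 0.032 m and y of copper_core in the frame of dispenser between -0.058 and 0.058 m and linear speed of copper_core below 0.02 m/s and value of joint each of lever_left, lever_right below 0.05 rad and distance of nickel_core from where it was at the start of the episode below 0.012 m); the robot touches nothing.
It fails at once if the robot touches a valve core (contact force between any of the fingers, the arm and copper_core above 0.3 N or contact force between any of the fingers, the arm and nickel_core above 0.3 N).
It fails at once if the copper core is lifted out of the chute (z of copper_core in the frame of dispenser above 0.075 m).
It fails at once if the nickel core is let out or moved by more than 12 mm (distance of nickel_core from where it was at the start of the episode above 0.012 m).
It fails at once if another thing on the counter is moved by more than 20 mm (distance of any of gauge, valve_stem, bead_pad, cap_jar, core_driver, paste_tin from where it was at the start of the episode above 0.02 m).
It also fails if it takes over 35 s, if anything falls off the work surface, if the arm or the gripper's body presses on something with over 40 N, if the wrist force passes 120 N, or if a joint passes its speed limit or range.

## Working session

There is one attempt and no reset: what is moved stays moved. The work goes in short steps, each a Python script; the robot and the scene stay as the last script left them, time stands still between calls to the robot, and variables do not carry over. Pictures are saved under pics/ and viewed, at most 10 in all, crops included, and the job is handed in when it is done.

```bash
mkdir -p pics
cat > h.py <<'E'
from cell import *
import numpy as np, cv2
from scipy.optimize import least_squares
E
python3 - <<'E'
from h import *
import json
fs={}
for c in ("scene","top"):
    f=grab_frame(c); fs[c]=f
    cv2.imwrite(f"pics/{c}0.png",f["img"][:,:,::-1])
    print(c,f["fx"],f["fy"],f["cx"],f["cy"],np.round(f["cam_to_world"],3).tolist())
    for n in ("dispenser","pad_left","pad_right","copper_core","nickel_core","gauge","valve_stem"):
        print(n,[(np.round(d["centre"],1).tolist(),round(d["score"],2)) for d in tip_of(c,n)[:3]])
np.save("fs.npy",fs,allow_pickle=True)
E
```

```text
scene 449.9281798531849 449.9281798531849 266.30034802345006 209.73215588097253 [[-0.795, 0.42, -0.437, 1.074], [0.606, 0.548, -0.577, 0.7], [-0.003, -0.723, -0.691, 0.899], [0.0, 0.0, 0.0, 1.0]]
dispenser [([260.4, 215.0], 0.82), ([274.6, 272.5], 0.3)]
pad_left [([225.8, 160.5], 0.63)]
pad_right [([308.5, 232.5], 0.77)]
copper_core [([267.7, 209.7], 0.46)]
nickel_core [([252.1, 199.4], 0.65)]
gauge [([190.9, 204.0], 0.79)]
valve_stem [([271.9, 274.1], 0.59), ([426.5, 308.0], 0.34)]
top 520.6221924909272 520.6221924909272 288.38706230934514 209.6518380078895 [[0.012, -0.998, 0.058, 0.457], [-1.0, -0.012, -0.001, -0.009], [0.002, -0.058, -0.998, 1.728], [0.0, 0.0, 0.0, 1.0]]
dispenser [([294.3, 215.8], 0.63)]
pad_left [([352.1, 216.9], 0.52)]
pad_right [([237.2, 222.1], 0.64)]
copper_core [([284.5, 212.5], 0.47)]
nickel_core [([303.9, 213.7], 0.54)]
gauge [([346.7, 182.2], 0.74)]
valve_stem [([242.9, 185.3], 0.5)]
```

Run:
```python
import cv2
a=cv2.imread("pics/top0.png")[110:310,160:430]; cv2.imwrite("pics/topc.png",cv2.resize(a,None,fx=2.95,fy=2.95,interpolation=2))
a=cv2.imread("pics/scene0.png")[100:320,130:420]; cv2.imwrite("pics/scenec.png",cv2.resize(a,None,fx=2.7,fy=2.7,interpolation=2))
```

```text
(no output)
```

View pics/topc.png

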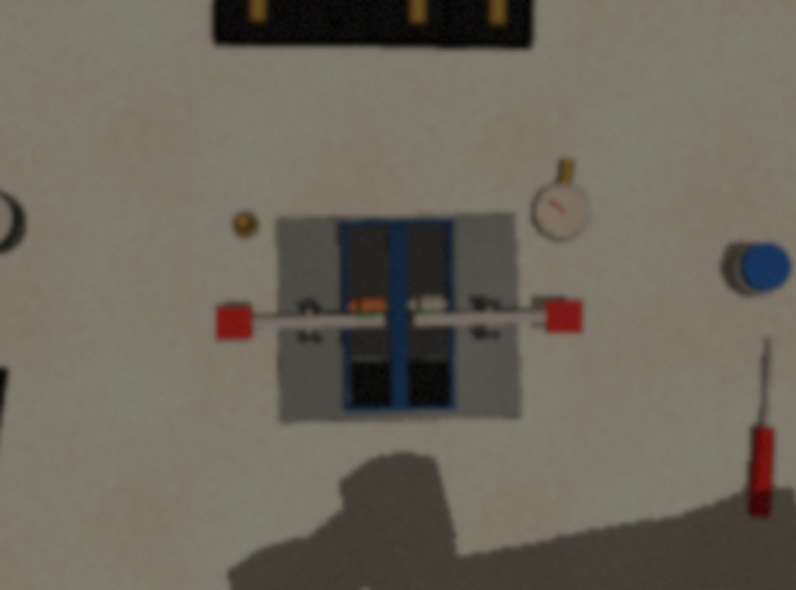

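View pics/scenec.png

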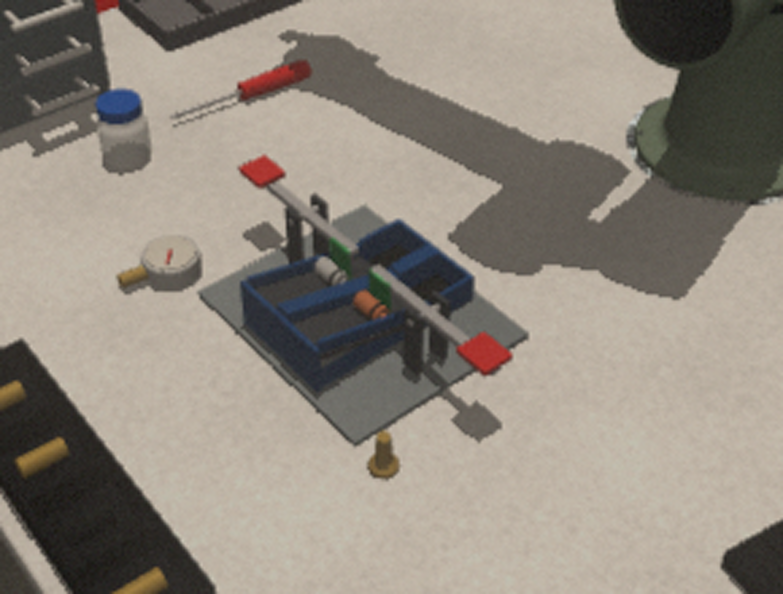

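The top crop shows the copper core in the left half of the picture, at about full-frame (284,213). That is world +y, the chute's right lane, with the red pad at (239,219) and the valve stem at (243,186). The nickel core is in the other lane. The scene crop agrees: the copper core's lever has the pad near (309,231). I'll press pad_right.

```bash
cat >> h.py <<'E'
def proj(f,p):
    T=np.linalg.inv(f["cam_to_world"]); c=T[:3,:3]@p+T[:3,3]
    return np.array([f["fx"]*c[0]/c[2]+f["cx"],f["fy"]*c[1]/c[2]+f["cy"]])
E
python3 - <<'E'
from h import *
fs=np.load("fs.npy",allow_pickle=True).item()
grab_frame("top");grab_frame("scene")
P={}
for n in ("pad_right","pad_left"):
    uv={}
    for c in fs:
        im=cv2.cvtColor(fs[c]["img"],cv2.COLOR_RGB2HSV)
        m=(((im[...,0]<8)|(im[...,0]>172))&(im[...,1]>150)&(im[...,2]>70)).astype(np.uint8)
        k,_,st,ce=cv2.connectedComponentsWithStats(m)
        t=np.array(tip_of(c,n)[0]["centre"]); i=min([i for i in range(1,k) if st[i,4]>20],key=lambda i:np.hypot(*(ce[i]-t)))
        uv[c]=ce[i]; print(n,c,t,ce[i],st[i])
    r=least_squares(lambda p:np.r_[[proj(fs[c],p)-uv[c] for c in fs]].ravel(),[.45,.0,.08]); P[n]=r.x
    print(n,r.x.round(4),r.fun.round(1))
d=P["pad_right"]-P["pad_left"]; print(np.linalg.norm(d),np.degrees(np.arctan2(d[0],d[1])))
print(get_state()["eef_rot"],get_state()["clock"])
E
```

```text
pad_right scene [310.6 229.6] [308.93491124 230.33727811] [300 223  19  16 169]
pad_right top [239.  223.2] [238.96551724 218.95689655] [234 214  11  11 116]
pad_right [0.5215 0.1453 0.0866] [-0.2 -0.  -0.2  0.2]
pad_left scene [225.3 163. ] [226.39215686 163.09803922] [219 158  16  11 102]
pad_left top [351.4 218.4] [350.64347826 216.48695652] [345 212  12  10 115]
pad_left [ 0.5336 -0.2072  0.0867] [-0.1 -0.  -0.1  0.1]
0.35264093946985137 -1.9650496879180468
[-3.07680808e+00 -6.34505865e-01  2.00105631e-05] 1.1
```

Run:
```python
from h import *
from scipy.spatial.transform import Rotation as R
grab()
p=np.array([0.521,0.147,0.0])
best=None
for yaw in (0,np.pi/2,-np.pi/2,np.pi):
    rv=(R.from_euler('z',yaw)*R.from_euler('x',np.pi)).as_rotvec()
    q=ik(p+[0,0,.2],rv); print(round(yaw,2),q)
    # tool y along world x: yaw +-90
    if q is not None and abs(abs(yaw)-np.pi/2)<.1 and (best is None or abs(q[5])<abs(best[1][5])): best=(rv,q)
rv=best[0]; print(rv)
movep(p+[0,0,.23],rv); move_l(p+[0,0,.11],.15)
print(get_state()["position"],get_state()["contact_force"],get_state()["clock"])
f=grab_frame("scene"); cv2.imwrite("pics/s1.png",cv2.resize(f["img"][100:320,130:420,::-1],None,fx=2.7,fy=2.7))
```

```text
0 [ 0.13861995  0.33332025 -0.265852    0.97162407  0.         -3.00297271]
1.57 [ 0.13861995  0.33332025 -0.265852    0.97162407  0.          1.70941628]
-1.57 [ 0.13861995  0.33332025 -0.265852    0.97162407  0.         -1.43217638]
3.14 [ 0.13861995  0.33332025 -0.265852    0.97162407  0.          0.13861995]
[ 2.22144147e+00 -2.22144147e+00 -1.36024059e-16]
[0.521722   0.14698833 0.11074285] [-0.27829785 -0.07761893  0.34805476] 5.3667
```

View pics/s1.png

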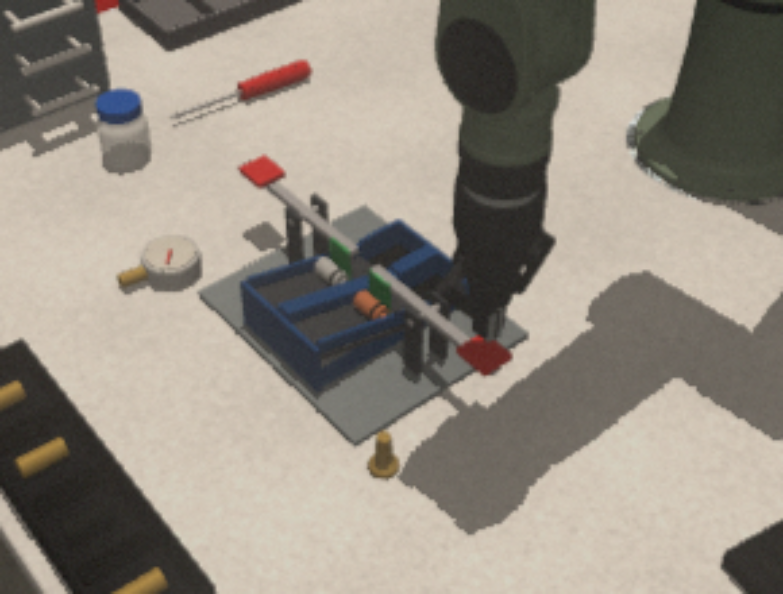

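The shut fingertips hang just above the copper core's red pad (crop about (487,335)), and nothing has moved. Now I'll press.

Run:
```python
from h import *
s=get_state(); x,y,_=s["position"]
hit=move_l([x,y,.052],.06,until_force=10)
s=get_state(); print(hit,s["position"],s["contact_force"],s["clock"])
sleep(1.2)
f=grab_frame("top"); a=f["img"][150:270,210:370,::-1]
g=grab_frame("scene")["img"][150:270,200:360,::-1]
cv2.imwrite("pics/press.png",np.hstack([cv2.resize(v,(400,300),interpolation=2) for v in (a,g)]))
for c in ("top","scene"): print([(d["centre"],d["score"]) for d in tip_of(c,"copper_core")[:2]])
```

```text
False [0.52165918 0.14705202 0.05218821] [-1.43992702  0.14672851  3.3513626 ] 6.5333
[([283.3, 244.5], 0.45)]
[([294.2, 203.5], 0.41), ([176.6, 159.0], 0.16)]
```

View pics/press.png

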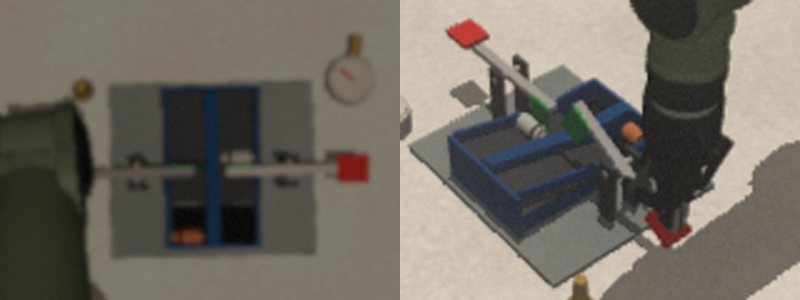

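The copper core has rolled into its pocket (top crop about (187,237), scene crop (632,132)). The gate is up and the nickel core is still waiting. Now I'll release.

Run:
```python
from h import *
x,y,_=get_state()["position"]
move_l([x,y,.115],.05); move_l([x,y,.2],.15); sleep(.8)
f=grab_frame("top"); a=f["img"][150:270,210:370,::-1]
g=grab_frame("scene")["img"][150:270,200:360,::-1]
cv2.imwrite("pics/rel.png",np.hstack([cv2.resize(v,(400,300),interpolation=2) for v in (a,g)]))
print(get_state()["clock"],get_state()["contact_force"])
```

```text
10.9583 [ 0.47736828  0.10657435 -0.54256266]
```

View pics/rel.png

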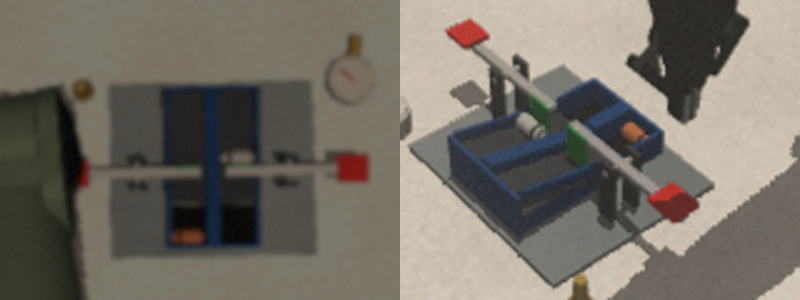

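Both levers are level and both gates are shut. The copper core lies in its pocket, the nickel core hasn't moved, and the gripper is clear.

```bash
python3 -c "
from cell import *
print(sign_off())"
```

```text
the job is handed in; nothing more can be done
None
```

The job is handed in: I pressed the right lever, the copper core rolled into its pocket, and the gate is shut again; in the last pictures the nickel core, gauge and valve stem had not moved (no verdict was returned).

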